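Set the sliding leg of a bench length stop and hold it

TASK

Set the length stop on the plywood board behind the lathe: turn its black catch knob anticlockwise (seen from above) all the way to its end stop, then take the orange paddle, pull the sliding leg out against its spring until its white line is level with the red mark, and, holding it there, slide the cam lever fully closed (paddle towards the lathe). Do not start closing the lever before the leg is at the mark, do not shift the mark or push the other things on the bench away. Finish still gripping the paddle, leg at the mark and lever closed: the lever's lock screw is not tight yet, so letting go would let the leg spring back.

Things in the scene. Friction and masses are not known exactly. Their poses are not given: they have to be found in the camera images.
- length_stop: Bench length stop, fixed on top of the board: grey base 72 x 275 x 10 mm with two low guide rails; all its parts move with it. Origin: underside of the base, between the rails. Axes: x points away from the lathe to the wall, y runs along the bench to the robot's left, z up.
- catch_knob (a joint): Turn-catch knob at the left (+y) end of the stop: angle in rad. 0 is its anticlockwise end stop (seen from above; the catch is clear); it grows clockwise and starts between 0.75 and 1.15 (the steel hook of the catch then stands in front of a brass pin on the leg and lets the leg move only a few mm). Light friction, 0.06 N m, no spring.
- knob_grip (a point): Top centre of the knob's black upright finger bar, on the knob's axis. The bar is 42 mm long (this frame's x, which turns with the knob), 13 mm thick (frame y) and reaches 32 mm down from this point, to a disc 42 mm across. Grip it across its thickness; z up.
- stop_leg (a joint): Sliding steel leg: how far it is out, m. 0 = home; grows as it moves along the stop's -y (to the robot's right), at most 0.095. A spring pulls it home with about 4 to 5 N and brings it back whenever it is let go, even with the lever closed.
- leg_line (a point): Far end of the white line that runs across the top of the leg's aluminium carriage (the end at the carriage's wall-side edge), 40 mm above the stop's underside; moves with the leg. Axes as the stop's.
- mark_rider (a joint): Red mark rider, set beforehand and stiff: the leg travel at which the leg's white line is level with the mark, m (0.035 to 0.08).
- mark_tip (a point): Pointed tip of the red mark, a small red flag on the stop's wall-side edge that points at the carriage; axes as the stop's. Leg line and mark are level when the line's y in this frame is 0.
- cam_lever (a joint): Cam lever that slides across the leg, m. 0 = open (starts at 0 to 0.003); 0.028 = fully closed, at its end stop; it closes along the stop's -x, towards the lathe. Friction 3 N, no spring. It rides on the leg, so moving it along y moves the leg.
- lever_paddle: Orange upright paddle of the cam lever, the only handle of both the leg and the lever: 30 mm (x) x 14 mm (y) x 58 mm tall, origin at the centre of its foot, 47 mm above the stop's underside; axes as the stop's. Grip it across its 14 mm thickness (fingers left and right of it, closing along the stop's y). Pulled to the right it brings the leg out; drawn towards the lathe it closes the lever.
- the_oil_bottle: Bystander: white oil bottle with a red spout, 41 mm across, 118 mm tall; origin at the centre of its underside.
- the_grease_tin: Bystander: round grease tin, white with a red lid, 57 mm across, 24 mm tall; origin at the centre of its underside.
- the_caliper: Bystander: grey digital caliper lying flat, 97 x 147 x 11 mm; origin at the centre of its underside.
- the_tape_roll: Bystander: yellow roll of masking tape lying flat, 58 mm across, 18 mm high; origin at the centre of its underside.
- the_gear_brass: Bystander: brass gear lying flat on the board, 42 mm across, 10 mm high; origin at the centre of its underside.
- board: Plywood board on feet behind the lathe, fixed: 160 x 600 mm, its top 85 mm above the bench; origin below its centre at bench height, x to the wall, y to the robot's left. A wall taller than the gripper stands 145 mm behind the origin. The lathe in front begins 70 mm from it: red headstock at the left up to 0.38 m above the bench, the rest up to 0.26 m.
- the_bearing: Bystander: small steel ball bearing lying flat on the board, 22 mm across, 7 mm high; origin at the centre of its underside.
- the_worm_shaft: Bystander: brass worm on a steel shaft lying on the board, 30 x 56 x 13 mm; origin at the centre of its underside.

How it is judged:
By the outcome, as a careful person would: the job done as asked, in the order asked, and still so for the second after the job is handed in, while the arm keeps its last pose, push and grip.
It also fails if it takes over 54 s, if anything falls off the work surface, if the arm or the gripper's body presses on something with over 40 N, if the wrist force passes 120 N, or if a joint passes its speed limit or range.

ROBOT

A 7-joint arm with a two-finger parallel gripper is mounted at the origin on a cart in front of the work surface, level with it; the furniture and walls round the work are solid. World frame = base frame: x ahead of the robot, y to its left, z up, the work surface at z = 0. Lengths are in m, angles in rad, forces in N, time in s.
With the tool pointing down it reaches from about 0.4 to 0.85 m from the base axis. Payload 10.4 kg.
Tool frame: the origin (TCP) lies midway between the tips of the shut fingers; the grasp point (between the pads) lies 19 mm behind it; z points along the fingers, y is the line along which they close (so a half turn about z gives the same grasp; the last joint's range is limited). The gripper opens to 87 mm and grips with 3 to 60 N. Pads are 19 mm wide; open, the fingers measure 117 mm over their backs; the gripper's body (75 mm by 190 mm) begins 51 mm behind the grasp point.
Start: joints at [1.237, 0.332, -0.065, 1.46, 0.022, 1.35, -0.088], TCP at [0.191, -0.595, 0.223] pointing down, gripper open.
Joint ranges: [-2.6, 2.6], [-0.5, 2.12], [-1.47, 1.34], [0.16, 2.42], [-1.27, 4.41], [0.06, 2.06], [-2.6, 2.6]. Speed limits (rad/s): [2.22, 2.22, 2.79, 2.79, 3.14, 3.14, 3.14].

INTERFACE

Orientations are given as a unit quaternion [x, y, z, w].
In Python, from bench import r gives the robot as it stands.
- The arm moves only by the tool arm_command, never from a script. Its arguments are lists of equal length, an entry for each row: "xyz": the shift along the world's x, y, z in m, a list of three; "rot": the turn, a rotation vector about the world's x, y, z in rad, a list of three. In form: {"xyz": [[tx, ty, tz], ...], "rot": [[ax, ay, az], ...]}. A call has 1 to 20 rows; each row is the pose to reach, as a shift and turn from the pose commanded when the call began; what a row does not reach only later rows make up. A row lasts 1/12 s, in which the tool goes at most 41.7 mm and 7.16 degrees, less where a joint would pass 70% of its speed; a pose out of reach is approached as far as the arm can. A call with a gripper value outside its range is refused whole. "grip" is the opening, from 0 (shut) to 1 (fully open), set as the call begins (left out, the last holds). The fingers move at their own pace and stop on an object; "squeeze" is the grip in N (left out, the last holds). Time passes only in rows, so rows that repeat a pose let the fingers close. It gives the time, the measured TCP pose, the force, the opening and the grip force at its end, in the units of the state.
- r.read_state(): the state, without advancing time (a new reading comes with each control period).
- r.camera(name): name is "scene" or "side" or "wrist"; returns the picture (480x640x3 uint8, red, green, blue); there is no depth.
- r.camera_model(name): a dict with "fx", "fy", "cx", "cy" (pixels), "T" (4x4, takes a point from camera to world coordinates). Camera axes: x right, y up, looking along -z (the intrinsics and any distortion apply to the point x, -y, -z); pixel columns grow to the right and rows downward; lengths in m; the calibration is good to about 2 mm. A picture is of the moment at which its call begins: read the wrist's pose just before it. camera_model takes no time and is no camera call; for the wrist camera it gives the pose at the moment of the call.
- r.close_job(): hands the job in; it is judged then, once.
Trained networks look in the newest picture that a camera, given by its name, has taken for a name from the list of things; names that differ only in an ending like _2 or _b are one class to them, and where a whole thing is asked for, a point or a joint stands for the part that bears it (a point fixed in the world has none). Each returns a list of dicts, best first, with "conf" (0 to 1); they miss things now and then, are a little off and sometimes report something else, mostly with a low value. They report only what shows in the picture. A call takes as long as a camera call.
- r.look_for(label, camera): "at" ([x, y, z] in m, in the coordinates of the camera as it stood for that picture, good to about 4 mm: the middle of the surface that is visible of it).
- r.spot_point(label, camera): "at" ([x, y, z] in m, in the coordinates of the camera as it stood for that picture, good to about 4 mm: a listed point, or the origin of a listed thing).
The state is a dict: "time": time; "joint_positions": joint angles; "joint_vel": joint speeds; "joint_torque": joint torques, N m; "ee_pos": TCP position; "eef_rot": TCP orientation; "ft_force": force on the tool from outside, world axes, zero at the start; "torque": the same for the moment, N m; "width": finger opening in m; "grip_force": force on a finger pad.
Only numpy, scipy, OpenCV 4.12 (cv2) and the standard library are available. Lean on these libraries where they do the work, as an engineer would, in place of code of your own. Each camera call takes 0.05 s, during which the arm holds its last target. There are 200 camera calls.

## Working session

There is one attempt and no reset: what is moved stays moved. The work goes in short steps, Python scripts to look and compute and a tool call to move; the robot and the scene stay as the last step left them, time stands still between calls to the robot, and variables do not carry over. Pictures are saved under pics/ and viewed, at most 13 in all, crops included, and the job is handed in when it is done.

Besides the shell and the picture viewer there is one more tool, called after "Request:" as name(argument=value, ...) on one line, values as JSON. arm_command: Moves the arm, as the interface text tells. Its arguments: {"type":"object","properties":{"xyz":{"type":"array"},"rot":{"type":"array"},"grip":{"type":"number"},"squeeze":{"type":"number"}},"required":["xyz","rot"]}

```bash
mkdir -p pics; ls
cat > h.py <<'E'
import numpy as np, cv2
from bench import r
def W(cam,p):
    T=np.array(r.camera_model(cam)["T"]); return (T@np.r_[p,1])[:3]
def proj(cam,P):
    m=r.camera_model(cam); p=np.linalg.inv(np.array(m["T"]))@np.r_[P,1]
    return m["fx"]*p[0]/-p[2]+m["cx"], m["fy"]*-p[1]/-p[2]+m["cy"]
def save(cam,name):
    im=r.camera(cam); cv2.imwrite(f"pics/{name}.png",im[:,:,::-1]); return im
E
python3 - <<'E'
from h import *
s=r.read_state(); print({k:np.round(v,3) for k,v in s.items()})
for c in ["scene","side","wrist"]:
    save(c,c+"0"); m=r.camera_model(c); print(c,{k:(np.round(v,3).tolist() if k!="T" else np.round(v,3).tolist()) for k,v in m.items()})
    for l in ["length_stop","knob_grip","leg_line","mark_tip","lever_paddle","board"]:
        for d in r.spot_point(l,c)[:2]: print(c,l,round(d["conf"],2),W(c,d["at"]).round(4))
a=cv2.imread("pics/scene0.png");b=cv2.imread("pics/side0.png");w=cv2.imread("pics/wrist0.png")
E
```

```text
pics
{'time': np.float64(0.0), 'joint_positions': array([ 1.237,  0.333, -0.065,  1.461,  0.022,  1.35 , -0.089]), 'joint_vel': array([-0.   , -0.   , -0.   ,  0.   ,  0.001, -0.001, -0.   ]), 'joint_torque': array([-0.0000e+00, -6.2326e+01,  2.5000e-02, -3.8991e+01, -6.1000e-02,
        3.9000e-02,  0.0000e+00]), 'ee_pos': array([ 0.191, -0.595,  0.222]), 'eef_rot': array([ 0.988,  0.155, -0.   , -0.001]), 'ft_force': array([ 0.72 , -1.318,  0.238]), 'torque': array([ 0.036, -0.038,  0.027]), 'grip_force': np.float64(0.0), 'width': np.float64(0.087)}
scene {'fx': 621.454, 'fy': 621.454, 'cx': 318.864, 'cy': 254.06, 'T': [[-0.599, 0.625, -0.5, -0.207], [-0.801, -0.469, 0.373, 0.769], [-0.002, 0.624, 0.782, 1.229], [0.0, 0.0, 0.0, 1.0]]}
scene length_stop 0.85 [0.577  0.0861 0.0878]
scene knob_grip 0.75 [0.5251 0.1812 0.1607]
scene knob_grip 0.5 [0.47   0.2459 0.0878]
scene leg_line 0.73 [0.6055 0.0973 0.1293]
scene mark_tip 0.49 [0.6083 0.0039 0.0032]
scene lever_paddle 0.66 [0.5767 0.0814 0.1312]
scene board 0.6 [ 0.6092  0.0024 -0.0007]
side {'fx': 456.057, 'fy': 456.057, 'cx': 319.933, 'cy': 241.431, 'T': [[0.936, 0.16, -0.315, 0.237], [-0.352, 0.356, -0.866, -0.521], [-0.027, 0.921, 0.389, 0.465], [0.0, 0.0, 0.0, 1.0]]}
side length_stop 0.6 [0.5776 0.082  0.0829]
side knob_grip 0.62 [0.5201 0.1834 0.1615]
side leg_line 0.82 [0.6042 0.099  0.1247]
side leg_line 0.57 [0.4755 0.2429 0.0834]
side mark_tip 0.61 [0.6333 0.0445 0.1251]
side board 0.74 [0.6122 0.0072 0.002 ]
wrist {'fx': 363.96, 'fy': 363.96, 'cx': 332.226, 'cy': 238.962, 'T': [[0.305, 0.913, 0.271, 0.265], [-0.952, 0.292, 0.088, -0.57], [0.001, -0.285, 0.958, 0.385], [0.0, 0.0, 0.0, 1.0]]}
```

View pics/scene0.png

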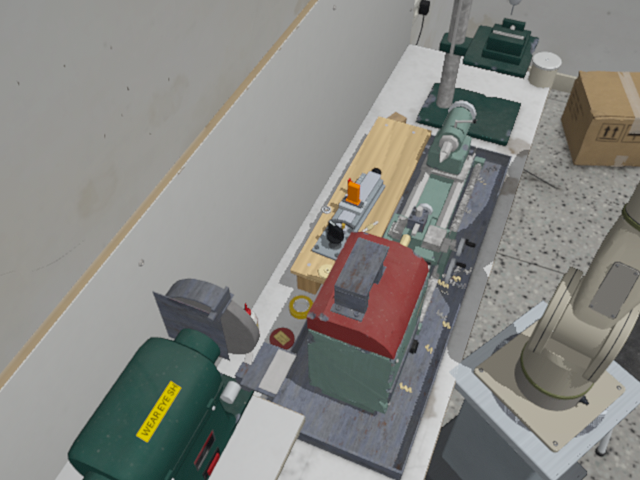

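View pics/side0.png

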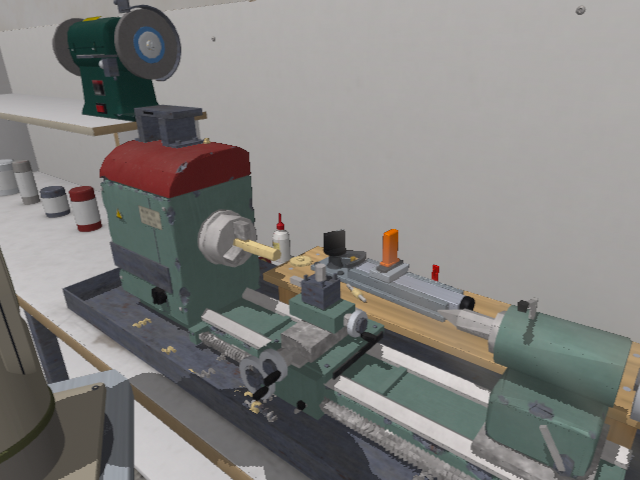

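Request:
arm_command(xyz=[[0, 0, 0.04], [0, 0, 0.08], [0, 0, 0.12], [0, 0, 0.16], [0, 0, 0.2], [0, 0, 0.22], [0.02, 0.035, 0.22], [0.04, 0.07, 0.22], [0.06, 0.105, 0.22], [0.08, 0.14, 0.22], [0.1, 0.175, 0.22], [0.12, 0.21, 0.22], [0.14, 0.245, 0.22], [0.16, 0.28, 0.22], [0.18, 0.315, 0.22], [0.2, 0.35, 0.22], [0.22, 0.385, 0.22], [0.24, 0.42, 0.22], [0.26, 0.455, 0.22], [0.28, 0.455, 0.22]], rot=[[0, 0, 0], [0, 0, 0], [0, 0, 0], [0, 0, 0], [0, 0, 0], [0, 0, 0], [0, 0, 0.02], [0, 0, 0.04], [0, 0, 0.06], [0, 0, 0.08], [0, 0, 0.1], [0, 0, 0.12], [0, 0, 0.14], [0, 0, 0.16], [0, 0, 0.18], [0, 0, 0.2], [0, 0, 0.2], [0, 0, 0.2], [0, 0, 0.2], [0, 0, 0.2]])

```text
time: 2.72
ee_pos: [0.4725, -0.132, 0.4443]
eef_rot: [0.966, 0.257, 0.002, 0.0]
ft_force: [-0.1, 0.6, -0.1]
width: 0.0868
grip_force: 0.0
```

Request:
arm_command(xyz=[[0.015, 0.03, 0], [0.03, 0.06, 0], [0.045, 0.09, 0], [0.06, 0.12, 0], [0.075, 0.15, 0], [0.09, 0.18, 0], [0.11, 0.21, 0], [0.13, 0.23, 0], [0.14, 0.24, 0], [0.14, 0.24, 0], [0.14, 0.24, 0]], rot=[[0, 0, 0], [0, 0, 0], [0, 0, 0], [0, 0, 0], [0, 0, 0], [0, 0, 0], [0, 0, 0], [0, 0, 0], [0, 0, 0], [0, 0, 0], [0, 0, 0]])

```text
time: 3.63
ee_pos: [0.6113, 0.1006, 0.4419]
eef_rot: [0.967, 0.253, -0.0, -0.0]
ft_force: [-0.1, -0.6, -0.7]
width: 0.0872
grip_force: 0.0
```

Run:
```python
from h import *
s=r.read_state(); print(s["ee_pos"],s["eef_rot"])
save("wrist","w1")
from scipy.spatial.transform import Rotation as R
for l in ["length_stop","knob_grip","leg_line","mark_tip","lever_paddle","board","the_oil_bottle"]:
    for d in r.spot_point(l,"wrist")[:2]: p=W("wrist",d["at"]);print(l,round(d["conf"],2),p.round(4),np.round(proj("wrist",p)))
```

```text
[0.61129605 0.10062952 0.44193979] [ 9.67370214e-01  2.53366353e-01 -4.80782418e-04 -3.59288261e-04]
length_stop 0.84 [0.5754 0.0831 0.0867] [330. 215.]
knob_grip 0.89 [0.5221 0.1776 0.1639] [243. 229.]
leg_line 0.6 [0.6066 0.0938 0.1298] [334. 198.]
leg_line 0.31 [0.5781 0.0839 0.0867] [330. 213.]
mark_tip 0.69 [0.6365 0.0381 0.1251] [382. 198.]
lever_paddle 0.62 [0.5744 0.0835 0.1356] [329. 223.]
board 0.16 [0.6323 0.0386 0.1229] [380. 200.]
the_oil_bottle 0.61 [0.491  0.4498 0.0013] [104. 139.]
the_oil_bottle 0.41 [0.6258 0.1215 0.0831] [324. 171.]
```

View pics/w1.png

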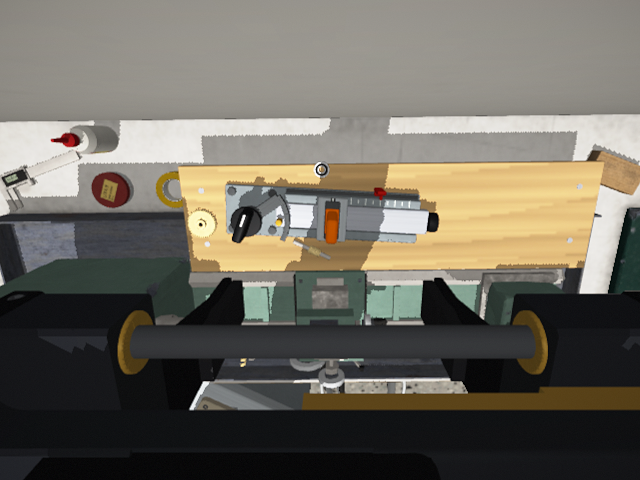

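Request:
arm_command(xyz=[[-0.01, 0.012, -0.03], [-0.02, 0.024, -0.06], [-0.03, 0.036, -0.09], [-0.04, 0.048, -0.12], [-0.05, 0.061, -0.15], [-0.05, 0.061, -0.18], [-0.05, 0.061, -0.19], [-0.05, 0.061, -0.19], [-0.05, 0.061, -0.19]], rot=[[0, 0, 0], [0, 0, 0], [0, 0, 0.01], [0, 0, 0.01], [0, 0, 0.01], [0, 0, 0.01], [0, 0, 0.01], [0, 0, 0.01], [0, 0, 0.01]], grip=0)

```text
time: 4.78
ee_pos: [0.5618, 0.1602, 0.2536]
eef_rot: [0.966, 0.257, 0.0, 0.0]
ft_force: [-0.2, 1.0, 0.0]
width: 0.035
grip_force: 0.0
```

Run:
```python
from h import *
s=r.read_state(); print(s["ee_pos"],s["eef_rot"],s["width"])
save("wrist","w2")
for l in ["length_stop","knob_grip","leg_line","mark_tip","lever_paddle"]:
    for d in r.spot_point(l,"wrist")[:2]: p=W("wrist",d["at"]);print(l,round(d["conf"],2),p.round(4),np.round(proj("wrist",p)))
```

```text
[0.5618033  0.16024075 0.25363998] [9.66450812e-01 2.56851559e-01 3.08474881e-04 1.00575097e-04] 0.03501341422560543
length_stop 0.83 [0.5812 0.0845 0.0861] [413. 241.]
knob_grip 0.81 [0.519  0.1849 0.1648] [276. 277.]
knob_grip 0.29 [0.6365 0.0432 0.1215] [500. 222.]
leg_line 0.86 [0.6049 0.1    0.1275] [424. 222.]
mark_tip 0.86 [0.6386 0.0408 0.1204] [504. 220.]
lever_paddle 0.71 [0.5735 0.0848 0.1298] [419. 263.]
lever_paddle 0.25 [0.626  0.1254 0.0806] [402. 177.]
```

View pics/w2.png

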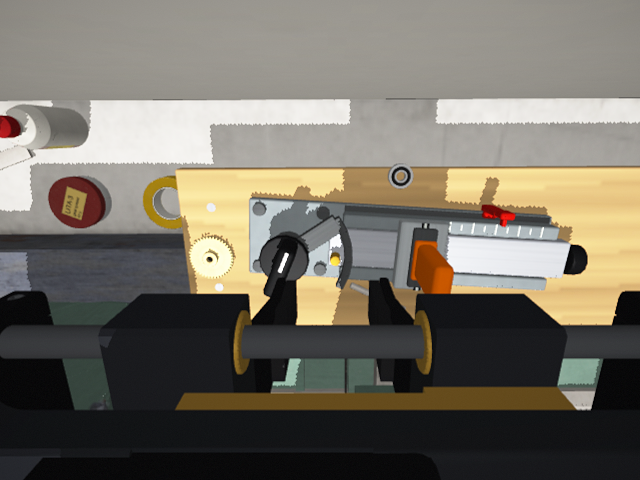

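Run:
```python
from h import *
im=cv2.imread("pics/w2.png")
# rectified top views (2 px/mm), world axes rotated 30deg: u right=-y', v up=x'; origin at (.5224,.1807)
c,s=np.cos(np.radians(30)),np.sin(np.radians(30)); ex=np.array([c,s]);ey=np.array([-s,c]);o=np.array([.5224,.1807])
def rect(z,k,u0,v0,w,h):
    q=np.float32([[0,0],[w,0],[w,h],[0,h]])
    src=[]
    for a,b in q:
        u=(a/k+u0)/1e3; v=(v0-b/k)/1e3
        P=o+ex*v-ey*u; src.append(proj("wrist",[*P,z]))
    return cv2.warpPerspective(im,cv2.getPerspectiveTransform(q,np.float32(src)),(w,h))
A=rect(.162,5,-45,35,400,350); B=rect(.095,2.5,-70,60,800,250)
out=np.zeros((600,800,3),np.uint8); out[:350,:400]=A; out[350:]=B
cv2.imwrite("pics/r2.png",out)
```

```text
(no output)
```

View pics/r2.png

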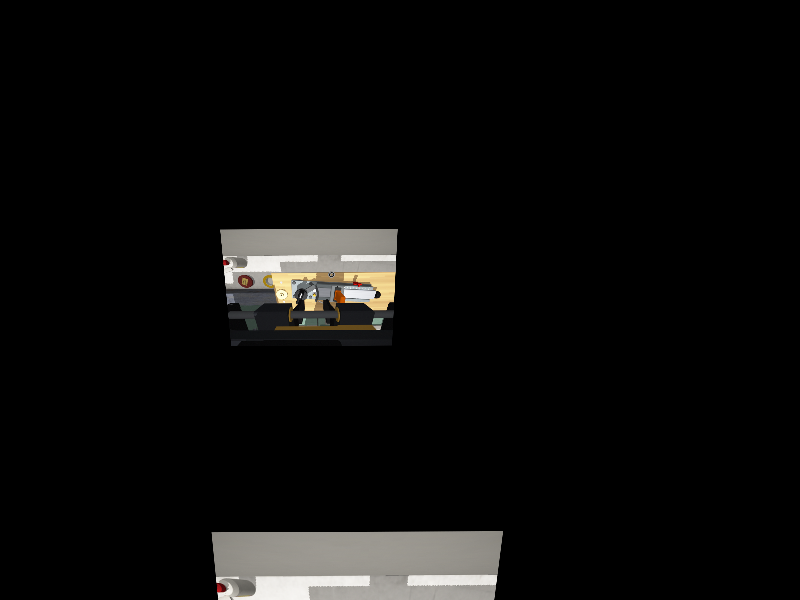

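```bash
cat >> h.py <<'E'
def rect(im,cam,z,k,u0,v0,w,h,o=(.5224,.1807),deg=30):
    c,s=np.cos(np.radians(deg)),np.sin(np.radians(deg)); ex=np.array([c,s]);ey=np.array([-s,c])
    q=np.float32([[0,0],[w,0],[w,h],[0,h]])
    src=np.float32([proj(cam,[*(np.array(o)+ex*(v0-b/k)/1e3-ey*(a/k+u0)/1e3),z]) for a,b in q])
    return cv2.warpPerspective(im,cv2.getPerspectiveTransform(q,src),(w,h),flags=cv2.WARP_INVERSE_MAP|cv2.INTER_LINEAR)
E
python3 - <<'E'
from h import *
im=cv2.imread("pics/w2.png")
A=rect(im,"wrist",.162,5,-45,35,400,350); B=rect(im,"wrist",.095,2.5,-70,60,800,250)
out=np.zeros((600,800,3),np.uint8); out[:350,:400]=A; out[350:]=B; out[:350,400:]=rect(im,"wrist",.125,3.5,60,60,400,350)
cv2.imwrite("pics/r3.png",out)
E
```

```text
(no output)
```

View pics/r3.png

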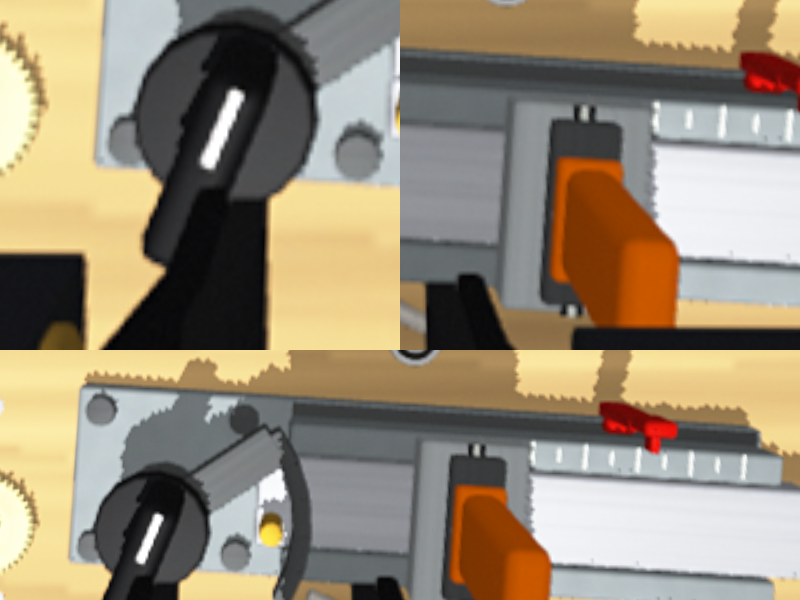

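Request:
arm_command(xyz=[[-0.003, 0.003, -0.02], [-0.003, 0.003, -0.045], [-0.003, 0.003, -0.07], [-0.003, 0.003, -0.09], [-0.003, 0.003, -0.105], [-0.003, 0.003, -0.112], [-0.003, 0.003, -0.112], [-0.003, 0.003, -0.112]], rot=[[0, 0, 0], [0, 0, 0], [0, 0, 0], [0, 0, 0], [0, 0, 0], [0, 0, 0], [0, 0, 0], [0, 0, 0]], grip=0)

```text
time: 5.75
ee_pos: [0.5585, 0.1641, 0.1414]
eef_rot: [0.966, 0.257, 0.0, -0.0]
ft_force: [0.7, 0.5, -0.2]
width: 0.0005
grip_force: 0.0
```

Run:
```python
from h import *
im=save("wrist","w3")[:,:,::-1]; s=r.read_state(); print(s["ee_pos"],s["width"],s["ft_force"])
cv2.imwrite("pics/w3c.png",im)
```

```text
[0.558777   0.16425022 0.14182188] 1.77770729188608e-05 [-0.20216088 -0.47044859  0.14580615]
```

View pics/w3c.png

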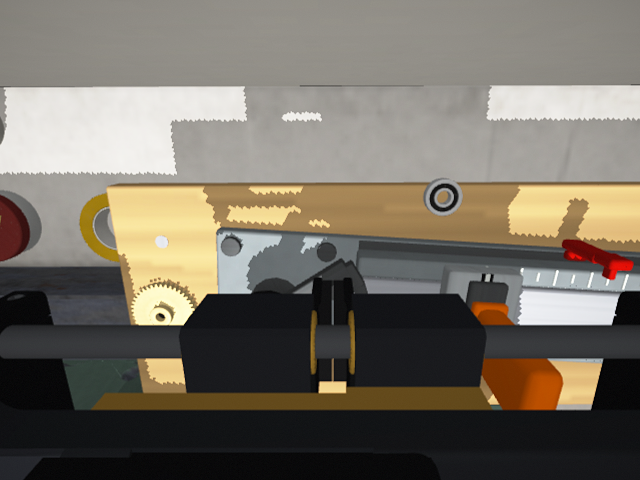

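Request:
arm_command(xyz=[[-0.002, 0.0035, 0], [-0.004, 0.007, 0], [-0.006, 0.0104, 0], [-0.008, 0.0139, 0], [-0.01, 0.0173, 0], [-0.01, 0.0173, 0]], rot=[[0, 0, 0], [0, 0, 0], [0, 0, 0], [0, 0, 0], [0, 0, 0], [0, 0, 0]])

```text
time: 6.3
ee_pos: [0.5494, 0.1814, 0.1416]
eef_rot: [0.966, 0.257, 0.002, 0.001]
ft_force: [4.3, -2.3, 2.0]
width: 0.0004
grip_force: 2.1
```

Request:
arm_command(xyz=[[-0.001, 0.0017, 0], [-0.002, 0.0035, 0], [-0.003, 0.0052, 0], [-0.003, 0.0052, 0]], rot=[[0, 0, 0], [0, 0, 0], [0, 0, 0], [0, 0, 0]])

```text
time: 6.63
ee_pos: [0.5472, 0.1864, 0.1417]
eef_rot: [0.966, 0.257, 0.002, 0.0]
ft_force: [7.9, -1.2, -0.5]
width: 0.0003
grip_force: 3.4
```

Request:
arm_command(xyz=[[-0.001, 0.0017, 0], [-0.002, 0.0035, 0], [-0.002, 0.0035, 0]], rot=[[0, 0, 0], [0, 0, 0], [0, 0, 0]])

```text
time: 6.88
ee_pos: [0.5463, 0.1883, 0.1418]
eef_rot: [0.967, 0.256, 0.003, 0.001]
ft_force: [11.0, -4.8, -1.1]
width: 0.0005
grip_force: 6.0
```

Request:
arm_command(xyz=[[-0.001, 0.0017, 0], [-0.002, 0.0035, 0], [-0.002, 0.0035, 0]], rot=[[0, 0, 0], [0, 0, 0], [0, 0, 0]])

```text
time: 7.13
ee_pos: [0.546, 0.1888, 0.1418]
eef_rot: [0.967, 0.255, 0.004, 0.003]
ft_force: [16.9, -12.3, -1.4]
width: 0.0002
grip_force: 10.5
```

Request:
arm_command(xyz=[[0.006, -0.0104, 0], [0.012, -0.02, 0], [0.02, -0.03, 0.02], [0.02, -0.03, 0.05], [0.02, -0.03, 0.08], [0.02, -0.03, 0.11], [0.02, -0.03, 0.12], [0.02, -0.03, 0.12]], rot=[[0, 0, 0], [0, 0, 0], [0, 0, 0], [0, 0, 0], [0, 0, 0], [0, 0, 0], [0, 0, 0], [0, 0, 0]])

```text
time: 7.8
ee_pos: [0.5621, 0.1643, 0.2636]
eef_rot: [0.966, 0.258, 0.002, -0.0]
ft_force: [0.5, -0.4, -0.8]
width: 0.0008
grip_force: 0.0
```

Run:
```python
from h import *
im=save("wrist","w4")[:,:,::-1]; s=r.read_state(); print(s["ee_pos"],s["eef_rot"])
for l in ["length_stop","knob_grip","leg_line","mark_tip","lever_paddle"]:
    for d in r.spot_point(l,"wrist")[:1]: p=W("wrist",d["at"]);print(l,round(d["conf"],2),p.round(4))
out=np.zeros((600,800,3),np.uint8); out[:350,:400]=rect(im,"wrist",.162,5,-45,35,400,350); out[350:]=rect(im,"wrist",.095,2.5,-70,60,800,250); out[:350,400:]=rect(im,"wrist",.125,3.5,60,60,400,350)
cv2.imwrite("pics/r4.png",out)
```

```text
[0.56141824 0.16383512 0.26137855] [ 9.66243145e-01  2.57630535e-01  8.31571290e-04 -3.14078252e-05]
length_stop 0.69 [0.5743 0.0824 0.0809]
knob_grip 0.59 [0.5204 0.177  0.1624]
leg_line 0.9 [0.5984 0.0949 0.1216]
mark_tip 0.86 [0.6322 0.0391 0.1175]
lever_paddle 0.62 [0.5709 0.0802 0.125 ]
```

View pics/r4.png

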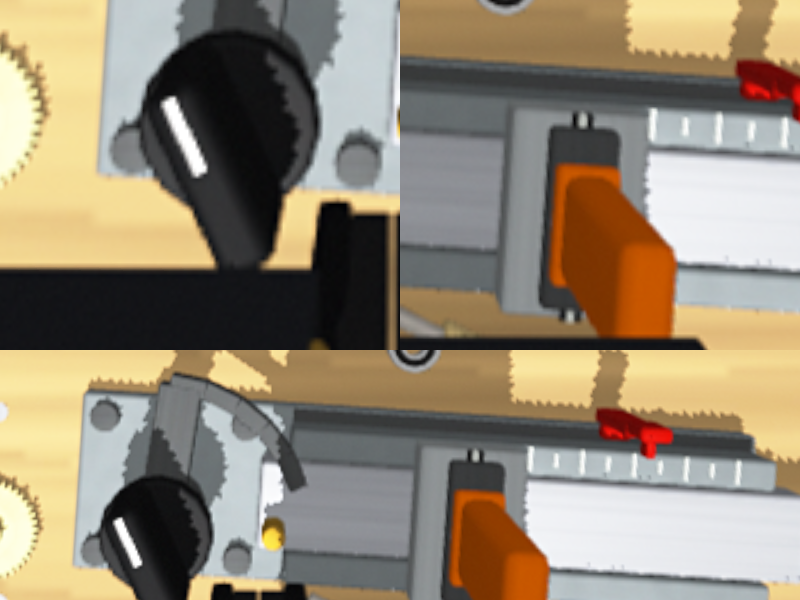

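Request:
arm_command(xyz=[[0.002, -0.014, 0], [0.005, -0.028, 0], [0.007, -0.042, 0], [0.01, -0.056, 0], [0.012, -0.07, 0], [0.014, -0.081, 0], [0.014, -0.081, -0.025], [0.014, -0.081, -0.04], [0.014, -0.081, -0.04]], rot=[[-0.01, 0.02, -0.01], [-0.02, 0.04, -0.02], [-0.03, 0.06, -0.03], [-0.04, 0.08, -0.04], [-0.05, 0.1, -0.05], [-0.053, 0.107, -0.06], [-0.053, 0.107, -0.06], [-0.053, 0.107, -0.06], [-0.053, 0.107, -0.06]], grip=0.55)

```text
time: 8.85
ee_pos: [0.5736, 0.0817, 0.2169]
eef_rot: [0.972, 0.228, -0.061, 0.012]
ft_force: [-0.2, -0.5, -0.2]
width: 0.0461
grip_force: 0.0
```

Run:
```python
from h import *
from scipy.spatial.transform import Rotation as R
im=save("wrist","w5")[:,:,::-1]; s=r.read_state(); print(s["ee_pos"],s["width"],R.from_quat(s["eef_rot"]).as_matrix().round(3).tolist())
for l in ["leg_line","mark_tip","lever_paddle"]:
    for d in r.spot_point(l,"wrist")[:1]: p=W("wrist",d["at"]);print(l,round(d["conf"],2),p.round(4))
```

```text
[0.57419684 0.08208153 0.21898675] 0.04667363336607306 [[0.889, 0.444, -0.111], [0.442, -0.896, -0.05], [-0.122, -0.005, -0.993]]
leg_line 0.59 [0.6076 0.0999 0.1322]
mark_tip 0.77 [0.6367 0.041  0.1258]
lever_paddle 0.86 [0.5783 0.0873 0.1368]
```

View pics/w5.png

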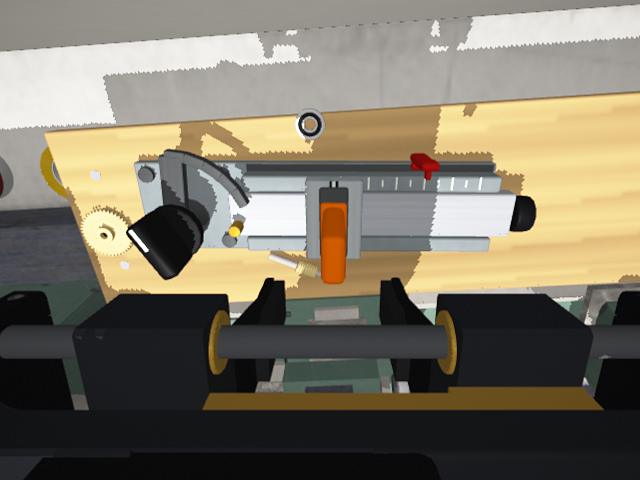

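Request:
arm_command(xyz=[[0, 0, -0.02], [0, 0, -0.04], [0, 0, -0.06], [0, 0, -0.077], [0, 0, -0.077], [0, 0, -0.077]], rot=[[0, 0, 0], [0, 0, 0], [0, 0, 0], [0, 0, 0], [0, 0, 0], [0, 0, 0]])

```text
time: 9.55
ee_pos: [0.5752, 0.0826, 0.1443]
eef_rot: [0.972, 0.228, -0.058, 0.012]
ft_force: [-0.6, -0.6, 0.1]
width: 0.0478
grip_force: 0.0
```

Request:
arm_command(xyz=[[0, 0, 0], [0, 0, 0], [0, 0, 0], [0, 0, 0], [0, 0, 0], [0, 0, 0]], rot=[[0, 0, 0], [0, 0, 0], [0, 0, 0], [0, 0, 0], [0, 0, 0], [0, 0, 0]], grip=0, squeeze=35)

```text
time: 10.05
ee_pos: [0.5753, 0.0824, 0.1438]
eef_rot: [0.972, 0.228, -0.058, 0.012]
ft_force: [0.8, -0.5, 0.1]
width: 0.0158
grip_force: 0.0
```

```bash
cat > m.py <<'E'
from h import *
s=r.read_state(); print(s["time"],s["ee_pos"].round(4) if hasattr(s["ee_pos"],"round") else s["ee_pos"],s["width"],s["ft_force"],s["grip_force"])
ey=np.array([-.4446,.8957,0]);ex=np.array([.8957,.4446,0])
for c in ["wrist","side","scene"]:
    im=save(c,f"m_{c}_{s['time']:.2f}"); P={}
    for l in ["leg_line","mark_tip","lever_paddle"]:
        for d in r.spot_point(l,c)[:1]: P[l]=W(c,d["at"]);print(c,l,round(d["conf"],2),P[l].round(4),np.round(proj(c,P[l]),1))
    if "leg_line" in P and "mark_tip" in P: print("  line-mark y'",(P["leg_line"]-P["mark_tip"])@ey, "x'",(P["leg_line"]-P["mark_tip"])@ex)
E
python3 m.py
```

```text
10.05 [0.5753 0.0824 0.1438] 0.015817311163009516 [ 0.80870271 -0.50707788  0.05062536] 0.0
wrist leg_line 0.94 [0.6072 0.0988 0.1266] [332.4 217. ]
wrist mark_tip 0.94 [0.6366 0.042  0.122 ] [459.9 211.9]
wrist lever_paddle 0.96 [0.5706 0.0843 0.1291] [326.4 288.5]
  line-mark y' 0.0639917848308903 x' -0.0010844807059151342
side leg_line 0.88 [0.6071 0.0985 0.1267] [399.9 259.8]
side mark_tip 0.69 [0.6346 0.0402 0.1298] [432.9 269.2]
side lever_paddle 0.82 [0.5851 0.0859 0.1299] [392.2 263.3]
  line-mark y' 0.06445548935610308 x' 0.001256159241463481
scene leg_line 0.89 [0.6041 0.0939 0.1286] [342.3 197.7]
scene lever_paddle 0.53 [6.1e-01 2.0e-04 1.7e-03] [367.3 214.2]
```

Request:
arm_command(xyz=[[0, 0, 0], [0, 0, 0], [0, 0, 0], [0, 0, 0], [0.0022, -0.0045, 0], [0.0044, -0.009, 0], [0.0067, -0.0134, 0], [0.0067, -0.0134, 0]], rot=[[0, 0, 0], [0, 0, 0], [0, 0, 0], [0, 0, 0], [0, 0, 0], [0, 0, 0], [0, 0, 0], [0, 0, 0]])

```text
time: 11.32
ee_pos: [0.5818, 0.0692, 0.1438]
eef_rot: [0.972, 0.228, -0.059, 0.011]
ft_force: [-3.7, 2.7, 5.6]
width: 0.0139
grip_force: 35.0
```

Request:
arm_command(xyz=[[0.0022, -0.0045, 0], [0.0044, -0.009, 0], [0.0067, -0.0134, 0], [0.0089, -0.0179, 0], [0.0111, -0.0224, 0], [0.0133, -0.0269, 0], [0.0156, -0.0313, 0], [0.0178, -0.0358, 0], [0.0178, -0.0358, 0], [0.0178, -0.0358, 0]], rot=[[0, 0, 0], [0, 0, 0], [0, 0, 0], [0, 0, 0], [0, 0, 0], [0, 0, 0], [0, 0, 0], [0, 0, 0], [0, 0, 0], [0, 0, 0]])

```text
time: 12.15
ee_pos: [0.5992, 0.0341, 0.1437]
eef_rot: [0.972, 0.228, -0.059, 0.011]
ft_force: [-4.5, 2.4, 7.7]
width: 0.0139
grip_force: 35.0
```

```bash
python3 m.py
python3 - <<'E'
import cv2,glob,os
f=max(glob.glob("pics/m_wrist*"),key=os.path.getmtime); im=cv2.imread(f)[150:290,250:450]
cv2.imwrite("pics/z1.png",cv2.resize(im,(800,560),interpolation=cv2.INTER_CUBIC))
E
```

```text
12.15 [0.5992 0.0341 0.1437] 0.01385142980284549 [-4.51467992  2.39788255  7.67535657] 34.99715222627856
wrist leg_line 0.91 [0.6269 0.0493 0.1239] [332.  223.3]
wrist mark_tip 0.64 [0.6366 0.0403 0.1223] [356.7 213.5]
wrist lever_paddle 0.93 [0.5956 0.0341 0.1295] [331.5 288.8]
  line-mark y' 0.012347156656466192 x' -0.004659780993039477
side leg_line 0.94 [0.6283 0.0497 0.1224] [426.  271.6]
side mark_tip 0.51 [0.6348 0.0409 0.1276] [432.6 270.2]
side lever_paddle 0.81 [0.6054 0.0351 0.132 ] [419.1 272.5]
  line-mark y' 0.010744493302965338 x' -0.0018813534404850214
scene leg_line 0.85 [0.6286 0.0482 0.1304] [350.6 183.5]
scene lever_paddle 0.58 [0.604  0.036  0.1294] [360.7 187.3]
```

View pics/z1.png

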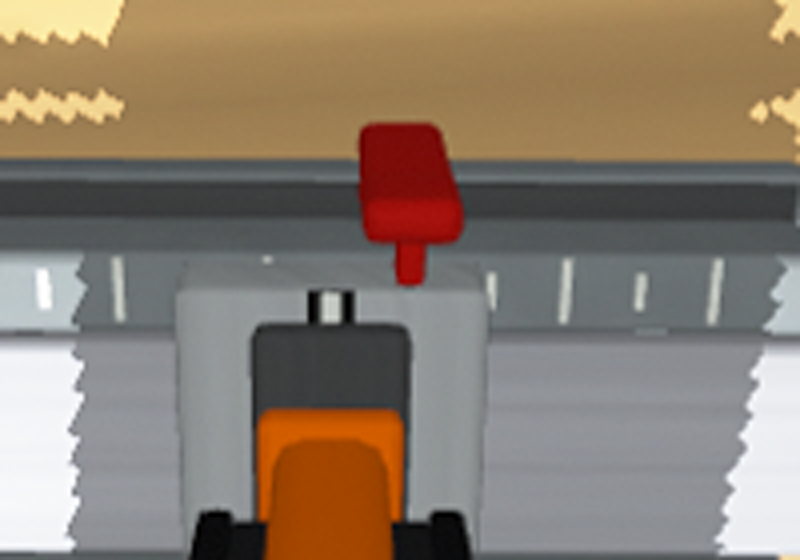

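```bash
cat > q.py <<'E'
from h import *
import sys
def back(px,z,c="wrist"):
    m=r.camera_model(c);T=np.array(m["T"]);d=T[:3,:3]@np.array([(px[0]-m["cx"])/m["fx"],-(px[1]-m["cy"])/m["fy"],-1]);return T[:3,3]+d*(z-T[2,3])/d[2]
ey=np.array([-.4446,.8957,0]);ex=np.array([.8957,.4446,0])
v=list(map(float,sys.argv[1:5]))
for z in (.12,.125,.13):
    L=back(v[:2],.125);M=back(v[2:],z);print(z,L.round(4),M.round(4),"dy'",((L-M)@ey).round(5),"dx'",((L-M)@ex).round(4))
m=r.camera_model("wrist");print(np.array(m["T"]).round(3).tolist())
E
python3 q.py 332.75 223.2 352.75 221
```

```text
0.12 [0.6275 0.0493 0.125 ] [0.6314 0.0398 0.12  ] dy' 0.01025 dx' 0.0007
0.125 [0.6275 0.0493 0.125 ] [0.633  0.0409 0.125 ] dy' 0.00997 dx' -0.0012
0.13 [0.6275 0.0493 0.125 ] [0.6345 0.042  0.13  ] dy' 0.00969 dx' -0.0031
[[0.445, 0.821, 0.358, 0.686], [-0.895, 0.41, 0.173, 0.078], [-0.005, -0.398, 0.917, 0.295], [0.0, 0.0, 0.0, 1.0]]
```

Request:
arm_command(xyz=[[0.0014, -0.0028, 0], [0.0028, -0.0057, 0], [0.0044, -0.0088, 0], [0.0044, -0.0088, 0], [0.0044, -0.0088, 0]], rot=[[0, 0, 0], [0, 0, 0], [0, 0, 0], [0, 0, 0], [0, 0, 0]])

```text
time: 13.17
ee_pos: [0.6036, 0.0255, 0.1437]
eef_rot: [0.972, 0.228, -0.059, 0.011]
ft_force: [-4.8, 3.2, 5.7]
width: 0.0138
grip_force: 35.0
```

```bash
cat > e.py <<'E'
from h import *
im=save("wrist","e%.2f"%r.read_state()["time"]).astype(int)
R,G,B=im[...,0],im[...,1],im[...,2]
red=((R>110)&(G<60)&(B<60)).astype(np.uint8)
sub=red[190:235,300:400]; ys,xs=np.nonzero(sub)
for y in range(ys.min(),ys.max()+1):
    x=xs[ys==y]; print("red",y+190,x.min()+300,x.max()+300) if len(x) else 0
for y in range(216,236): print(y,im[y,322:344].sum(1)//3)
E
python3 e.py
```

```text
red 190 322 343
red 191 322 342
red 192 322 343
red 193 322 343
red 194 322 343
red 195 322 343
red 196 322 343
red 197 322 343
red 198 321 343
red 199 321 343
red 200 321 344
red 201 321 344
red 202 321 344
red 203 321 344
red 204 321 344
red 205 321 344
red 206 321 344
red 207 321 344
red 208 321 344
red 209 322 343
red 210 323 342
red 211 329 336
red 212 329 335
red 213 329 335
red 214 329 335
red 215 329 335
red 216 329 335
red 217 329 335
red 218 329 335
red 219 329 335
red 220 330 335
216 [109 110 109 112 113 114 106  71  56  59  61  61  60  56  80 114 112 113
 113 114 113 113]
217 [109 109 110 111 112 112 106  71  55  60  60  60  58  57  81 118 112 111
 113 114 115 114]
218 [111 111 109 109 112 113 107  71  53  59  62  60  58  58  83 119 116 113
 113 113 112 114]
219 [117 116 112 111 112 113 105  70  55  59  59  61  56  56  82 118 118 118
 116 116 114 114]
220 [117 119 117 116 114 114 111  92  59  54  53  53  52  65  94 120 118 118
 117 117 117 117]
221 [121 121 121 120 120 122 120 115  98  84  85  86  92 106 115 123 121 121
 120 120 121 121]
222 [131 130 133 135 127  98  99  
[... 480 characters left out ...]
6 200 195 197 181  82   9  10  72 155
 149 152 152 151]
228 [147 148 148 154 135   5  12  44 137 200 195 198 182  82   8  10  73 155
 151 151 153 151]
229 [151 151 153 157 136   7  11  46 140 205 200 202 186  84   9  10  74 159
 154 156 157 155]
230 [112 113 114 116 102  21  24  46 112 153 149 151 137  60  23  25  60 117
 116 116 117 117]
231 [55 55 55 55 53 41 42 47 62 59 57 58 54 39 41 44 46 56 53 54 54 54]
232 [50 52 51 51 53 52 52 50 49 48 48 49 49 51 52 53 51 50 50 49 49 49]
233 [56 56 56 59 57 57 57 56 57 56 57 56 56 56 56 57 57 57 57 56 55 56]
234 [61 59 61 60 63 61 61 59 60 60 59 59 60 60 62 60 60 61 62 61 61 59]
235 [62 61 60 62 62 64 64 61 61 61 60 61 60 60 62 60 61 63 62 62 62 60]
```

Request:
arm_command(xyz=[[-0.0027, -0.0013, 0], [-0.0054, -0.0027, 0], [-0.0081, -0.004, 0], [-0.0107, -0.0053, 0], [-0.0134, -0.0067, 0], [-0.0161, -0.008, 0], [-0.0179, -0.0089, 0], [-0.0179, -0.0089, 0]], rot=[[0, 0, 0], [0, 0, 0], [0, 0, 0], [0, 0, 0], [0, 0, 0], [0, 0, 0], [0, 0, 0], [0, 0, 0]])

```text
time: 13.88
ee_pos: [0.5859, 0.0172, 0.1438]
eef_rot: [0.972, 0.229, -0.058, 0.011]
ft_force: [-0.5, 4.8, 5.4]
width: 0.0135
grip_force: 35.0
```

```bash
cat > e.py <<'E'
from h import *
s=r.read_state(); print(s["ee_pos"],s["ft_force"])
im=save("wrist","e%.2f"%s["time"]).astype(float)
R,G,B=im[...,0],im[...,1],im[...,2]
red=np.clip((R-np.maximum(G,B))/120,0,1); red[:150]=0;red[235:]=0;red[:,:300]=0;red[:,370:]=0
wd=red.sum(1)
rows=[y for y in range(150,235) if 5<wd[y]<11]; print("red rows",rows)
x=np.arange(640)
for y in rows[-6:]: print(y,(red[y]*x).sum()/wd[y],wd[y])
g=im.mean(2)
for y in range(rows[-1]+2,rows[-1]+16):
    # bright run between two dark slots near col 332
    seg=np.arange(326,339); w=np.clip((g[y,seg]-60)/130,0,1); print(y,(w*seg).sum()/(w.sum()+1e-9), g[y,322:344].astype(int))
E
python3 e.py
```

```text
[0.58594796 0.01724964 0.14375982] [-0.46120859  4.79801034  5.43285565]
red rows [171, 172, 173, 174, 175, 176, 177, 178, 179, 180, 181]
176 333.42778390297684 7.558333333333334
177 333.42857142857144 7.525
178 333.3905723905724 7.425
179 333.377802690583 7.433333333333334
180 333.45117845117846 7.425
181 333.60169491525426 6.883333333333333
183 331.91705276670626 [121 121 122 120 121 122 121 119 116 107 111 105 105 105 111 127 125 123
 121 121 120 120]
184 331.9136428668749 [130 132 134 135 126  85  88  84  84  96  97  98 101  97  85  91 104 119
 134 132 131 131]
185 331.693229401222 [145 146 149 152 133  18  23  27  90 165 161 161 156 107  18  30  58 111
 151 149 148 148]
186 331.8538916115508 [150 151 152 157 139   6  10  25 118 210 204 204 196 135   8  11  37 105
 158 155 156 155]
187 331.8488583883922 [150 151 152 158 139   9  13  25 116 206 200 200 193 133   7  12  37 105
 158 156 156 155]
188 331.8496582553889 [151 150 152 157 140   8  14  24 117 205 199 200 193 134   7  13  37 106
 158 154 155 155]
189 331.86165820914977 [150 151 152 157 138   7  14  26 116 206 200 200 195 133   8  13  38 107
 157 155 156 155]
190 331.85158033466695 [152 151 152 157 139   8  13  24 116 206 200 199 192 132   6  14  37 106
 158 155 156 155]
191 331.85308918561896 [150 150 152 158 139   7  13  25 115 207 200 199 193 133   7  12  38 106
 157 155 156 155]
192 331.8603376862503 [150 150 151 157 138   8  12  24 117 206 199 199 193 134   8  13  37 106
 157 155 154 156]
193 331.8436213400005 [150 150 152 157 140   8  13  24 115 206 199 199 193 133   7  12  37 107
 159 155 156 154]
194 331.85466173243907 [150 151 152 158 139   6  12  24 116 207 199 200 193 134   8  12  37 106
 157 155 155 155]
195 331.86113651263713 [150 151 153 158 138   7  12  25 115 206 199 200 193 133   7  11  37 106
 158 155 155 154]
196 331.84924617203234 [151 151 151 158 139   6  12  23 117 206 199 199 193 133   7  10  37 106
 158 155 156 154]
```

Request:
arm_command(xyz=[[-0.0017, -0.0014, 0], [-0.0037, -0.0024, 0], [-0.0057, -0.0034, 0], [-0.0072, -0.0042, 0], [-0.0085, -0.0049, 0], [-0.0085, -0.0049, 0]], rot=[[0, 0, 0], [0, 0, 0], [0, 0, 0], [0, 0, 0], [0, 0, 0], [0, 0, 0]])

```text
time: 14.43
ee_pos: [0.5792, 0.0137, 0.1437]
eef_rot: [0.972, 0.229, -0.056, 0.01]
ft_force: [9.4, 10.0, -1.4]
width: 0.0138
grip_force: 35.0
```

```bash
sed -i 's/np.arange(326,339)/np.arange(328,338)/' e.py; python3 e.py | head -16
```

```text
[0.57916968 0.01367827 0.14374661] [ 9.3587925  10.04629595 -1.41473272]
red rows [155, 156, 157, 158, 159, 160, 161, 162, 163, 164, 165]
160 333.16139585605237 7.641666666666667
161 333.1530054644808 7.625
162 333.1750547045952 7.616666666666667
163 333.180815876516 7.558333333333334
164 333.1769911504425 7.533333333333333
165 333.1217183770883 6.983333333333333
167 332.53505085099533 [120 120 120 119 118 121 120 119 117 115 106 107 108 113 124 125 122 122
 121 120 120 119]
168 332.608891316985 [129 129 132 133 123  84  87 100 119 139 138 140 141 132  94  98 102 119
 133 130 129 129]
169 332.6686536861695 [145 146 148 151 131  19  30  54 120 188 184 184 187 166  37  44  52 100
 150 150 147 147]
170 332.74116517203004 [150 151 153 159 140   7  13  23 115 209 202 201 205 182   5  11  19  87
 159 156 155 156]
```

Request:
arm_command(xyz=[[-0.0008, -0.0007, 0], [-0.0016, -0.0012, 0], [-0.0016, -0.0012, 0], [-0.0016, -0.0012, 0]], rot=[[0, 0, 0], [0, 0, 0], [0, 0, 0], [0, 0, 0]])

```text
time: 14.82
ee_pos: [0.5789, 0.0137, 0.1438]
eef_rot: [0.972, 0.23, -0.054, 0.01]
ft_force: [16.5, 12.9, -5.7]
width: 0.0138
grip_force: 35.0
```

```bash
python3 e.py | head -16
python3 - <<'E'
import cv2,glob,os
from h import *
f=max(glob.glob("pics/e*.png"),key=os.path.getmtime); im=cv2.imread(f)[130:270,250:410]
s=save("side","sfin")[:,:,::-1][200:340,340:500]
cv2.imwrite("pics/z2.png",np.hstack([cv2.resize(im,(400,350),interpolation=cv2.INTER_CUBIC),cv2.resize(s,(400,350),interpolation=cv2.INTER_CUBIC)]))
E
```

```text
[0.57893912 0.01365718 0.14379887] [16.46445727 12.87297034 -5.74729982]
red rows [155, 156, 157, 158, 159, 160, 161, 162, 163, 164, 165]
160 333.6229143492769 7.491666666666667
161 333.62723214285717 7.466666666666667
162 333.61160714285717 7.466666666666667
163 333.6251390433815 7.491666666666667
164 333.50576036866363 7.233333333333333
165 333.40094339622635 5.300000000000001
167 332.5279569195237 [124 124 124 123 124 124 125 123 121 119 118 119 120 122 124 126 127 125
 123 123 121 122]
168 332.73687415765113 [133 135 137 139 128  82  84  81  92 139 150 136 159 143  77  82  81  99
 139 136 135 134]
169 332.8361581254206 [148 147 150 154 134   2   8   5  85 188 190 180 197 174   1   9   8  72
 155 153 153 152]
170 332.78612990795995 [151 151 154 159 140   8  16   9 104 209 202 200 205 183   5  13  10  75
 162 157 158 156]
```

View pics/z2.png

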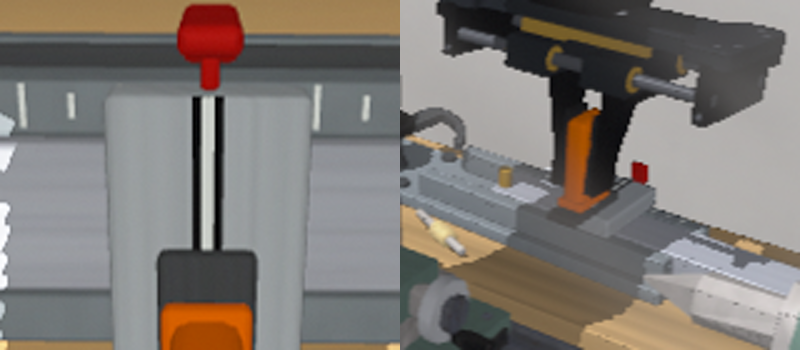

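Request:
arm_command(xyz=[[0.0014, 0.0001, 0], [0.0014, 0.0001, 0], [0.0014, 0.0001, 0], [0.0014, 0.0001, 0]], rot=[[0, 0, 0], [0, 0, 0], [0, 0, 0], [0, 0, 0]])

```text
time: 15.25
ee_pos: [0.5794, 0.0131, 0.1438]
eef_rot: [0.972, 0.229, -0.056, 0.01]
ft_force: [11.7, 10.1, -2.5]
width: 0.0138
grip_force: 35.0
```

```bash
python3 e.py | head -18
```

```text
[0.5794247  0.0131151  0.14377814] [11.69586596 10.12263806 -2.46895371]
red rows [155, 156, 157, 158, 159, 160, 161, 162, 163, 164, 165]
160 331.9051819184123 7.558333333333334
161 331.9262114537445 7.566666666666666
162 331.9170353982301 7.533333333333333
163 331.9290465631929 7.516666666666667
164 331.90459770114944 7.25
165 331.8118556701031 6.466666666666667
167 332.58546504086723 [119 121 122 119 120 121 120 121 116 108 106 110 121 121 124 122 123 123
 121 120 119 119]
168 332.6123679263056 [130 131 132 133 123  85  87  82  92 119 125 139 117 111  82  86  88 108
 134 132 130 130]
169 332.74031000566515 [146 147 149 153 133  20  25  28  95 178 176 184 174 153  18  23  34  90
 152 149 148 149]
170 332.7326685043847 [152 153 153 159 140   9  14  24 118 210 203 202 205 183   2  14  20  87
 161 156 157 156]
171 332.73073257385107 [151 151 154 158 140   8  14  25 118 207 201 201 204 182   4  14  23  88
 161 155 156 156]
```

Request:
arm_command(xyz=[[-0.0001, 0.0003, 0], [-0.0001, 0.0003, 0], [-0.0001, 0.0003, 0]], rot=[[0, 0, 0], [0, 0, 0], [0, 0, 0]])

```text
time: 15.55
ee_pos: [0.5793, 0.0134, 0.1438]
eef_rot: [0.972, 0.229, -0.056, 0.01]
ft_force: [10.9, 9.3, -3.2]
width: 0.0137
grip_force: 35.0
```

```bash
python3 e.py | head -18|cut -c1-40
```

```text
[0.57929929 0.01335455 0.1437675 ] [10.9
red rows [155, 156, 157, 158, 159, 160, 
160 332.4315217391304 7.666666666666667
161 332.40416210295734 7.608333333333333
162 332.4087912087912 7.583333333333334
163 332.3869179600887 7.516666666666667
164 332.4027303754266 7.325
165 332.44974226804123 6.466666666666667
167 332.57597165506195 [121 122 120 119 
 121 121 120 119]
168 332.5273286145607 [129 131 133 134 1
 134 131 130 130]
169 332.69832394985906 [145 147 149 153 
 151 149 149 148]
170 332.7371915892943 [152 153 154 160 1
 159 157 156 156]
171 332.73701756561815 [150 152 154 158 
 159 156 156 156]
```

Line and mark now agree to within about 0.2 mm, the lever is pressed against its end stop with about 14 N, and the paddle is gripped.

```bash
python3 -c "
from bench import r
print(r.close_job())"
```

```text
the job is handed in; nothing more can be done
None
```

I handed the job in at about 15.6 s: catch knob turned anticlockwise to its end stop, leg line level with the red mark to about 0.2 mm, lever closed against its end stop, and the paddle still gripped at 35 N; no verdict was returned.

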